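# Spent battery through the spring flap

## Robot

A 7-joint arm with a two-finger parallel gripper is mounted at the origin on the work surface. World frame = base frame: x ahead of the robot, y to its left, z up, the work surface at z = 0. Lengths are in m, angles in rad, forces in N, time in s.
With the tool pointing down it reaches from about 0.35 to 0.775 m from the base axis. Payload 3.1 kg.
Tool frame: the origin (TCP) lies at the very end of the fingers, on their centre line; the grasp point (between the pads) lies tcp_to_grasp behind it (tcp_to_grasp is the distance from the TCP to the grasp point, in m); z points along the fingers, x is the direction in which the jaws open and shut, and the axes are right-handed (so a half turn about z gives the same grasp; the last joint's range is limited). The gripper opens to 85 mm and grips with 20 to 120 N. Pads are 22 mm wide; open, the fingers measure 114 mm over their backs; the gripper's body (76 mm by 85 mm) begins 54 mm behind the grasp point. The pads swing forward as they close: fully open they stand 13 mm farther back than shut.
Start: joints at [-1.308, 0.311, 0.014, 1.512, -0.004, 1.319, -0.027], TCP at [0.165, 0.525, 0.231] pointing down, gripper open.
Joint ranges: [-2.7, 2.7], [-0.3, 1.91], [-1.27, 1.3], [0.12, 2.57], [-1.44, 4.58], [0.2, 2.03], [-3.05, 3.05]. Speed limits (rad/s): [2.79, 2.79, 3.14, 3.14, 3.14, 3.14, 3.14].

## Interface

Orientations are given as a 3x3 rotation matrix whose columns are the frame's x, y, z axes.
In Python, from plant import movep, move_linear, move_joints, open_jaws, grasp, hold, inverse_kinematics, read_state, read_camera, camera_params, IKError, close_job, tcp_to_grasp gives the robot as it stands. The module is installed in compiled form; this text tells all that it offers. Calls block until the motion is done:
- movep(position, orientation): joint-space move of the TCP to a pose.
- move_linear(position, ori=None, velocity=0.15): straight line of the TCP; ori=None keeps the orientation; velocity is the mean speed in m/s.
- move_joints(angles): joint-space move.
- open_jaws() and grasp(force=None): open the fingers fully, or close them until they stop; force is the grip in N (None keeps the last).
- hold(seconds).
- inverse_kinematics(position, orientation): joint angles nearest the present ones, or None.
- read_state(): the state.
- read_camera(name): name is "scene" or "top" or "wrist"; returns the picture (480x640x3 uint8, blue, green, red); there is no depth.
- camera_params(name): a dict with "vertical_fov" (degrees; the focal length in pixels is half the picture's height over the tangent of half this angle, whatever the lens; pixels are square), "cx", "cy" (the principal point, pixels), "origin" and "rotation" of the camera in the world; the wrist camera has in their place "mount" (4x4, takes a point from camera to tool coordinates, whose origin is the TCP and whose axes are the tool frame's). Camera axes: x right, y down, z forward; pixel columns grow to the right and rows downward; lengths in m; the calibration is good to about 2 mm. A picture is of the moment at which its call begins: read the wrist's pose just before it. camera_params takes no time and is no camera call.
A pose or a line that the arm cannot do raises IKError and nothing moves.
- close_job(): hands the job in, once; it reports no verdict.
The state is a dict: "time": time; "joints": joint angles; "joint_velocities": joint speeds; "effort": joint torques, N m; "ee_pos": TCP position; "tcp_rot": TCP orientation; "contact_force": force on the tool from outside, world axes, zero at the start; "moment": the same for the moment, N m; "opening": finger opening in m.
Only numpy, scipy, OpenCV 4.12 (cv2) and the standard library are available. Lean on these libraries where they do the work, as an engineer would, in place of code of your own. Each camera call takes 0.05 s, during which the arm holds its last target.

## Task

A spent block battery has been left on the ledge of the green battery collection box. Press the box's spring flap down with one finger and, while that finger keeps it open, push the battery off the ledge and through into the box with the other finger; then let the flap shut. Do not push the battery onto the closed flap, never pick it up, and leave everything else on the desk and ledge where it is.

Things in the scene. Friction and masses are not known exactly. Their poses are not given: they have to be found in the camera images.
- bin: Green battery collection box, fixed, 230 (its x) x 260 (its y) x 140 mm high, hollow. Origin: centre of its underside, on the desk. Its top, flat with no raised edge, is 140 mm above the desk: y -130 to 0 mm is a fixed ledge; y 0 to 97, x -104 to 104 mm is the opening, filled by a steel flap flush with the ledge. Box y points roughly to the robot's left (turned up to 20 degrees).
- hinge_mid (a point): Middle of the hinge line (along the box's x) where the ledge ends and the flap begins, at the height of the top. The flap's free edge is 94 mm from it; pressed down, the flap is a slide sloping away from the ledge, so the battery travels along the box's +y. Past the opening is a flush green rim 33 mm wide, hollow beneath; at each side 11 mm. Below the flap the box is 132 mm deep.
- battery_center (a point): Spent block battery lying flat on the ledge, black with a copper-coloured end; 48.5 (its x) x 26.5 (its y) x 17.5 mm high, 30 to 60 g. The point is its centre, half-way up. It starts 35 to 70 mm before the hinge line, long side along the box's x within 20 degrees. It slides when pushed, and slips down the flap by itself once the flap is open about 25 degrees and its weight is past the hinge.
- flap (a joint): Angle of the flap in rad: 0 shut and flush, growing as the free edge goes down into the box, stop at 1.15. A damped spring shuts it in under a second when let go. Press needed 80 mm from the hinge: about 1 N to start, 2 N at 0.7 rad; twice that at 40 mm. The battery's weight alone does not open it.
- flap_press (a point): Middle of the black ribbed press strip on the flap's upper side, 70 mm from the hinge line, centred across the flap; it moves with the flap. The strip is 178 mm wide (across) and 40 mm long; the flap may be pressed anywhere.
- note_block: Yellow sticky-note block, 51 x 51 x 16 mm, lying on the ledge towards its back corner on the robot's side. Origin: centre of its underside. Leave alone.
- tape_dispenser: Black desk tape dispenser, 150 x 60 x 97 mm high, on the desk beside the ledge end of the box. Origin: centre of its underside. Leave alone.
- pen_mug: White mug with pens, 80 mm across, 170 mm high with pens. Origin: centre of its underside. Leave alone.
- stapler: Black stapler, 150 x 36 x 52 mm. Origin: centre of its underside. Leave alone.
- mouse: Black computer mouse, 105 x 62 x 33 mm. Origin: centre of its underside. Leave alone.
- spray_can: Blue spray can with an orange band, 62 mm across, 200 mm high. Origin: centre of its underside. Leave alone.
- candy_jar: Glass candy jar with a green glass lid, 112 mm across, 157 mm high. Origin: centre of its underside. Leave alone.

How it is judged:
On the way, in this order (a step that is already met when the one before it is completed fails the run):
1. a finger holds the flap open (more than 0.35 rad) while the battery still waits on the ledge (value of joint flap above 0.35 rad and z of battery_center in the frame of bin above 0.14 m and y of battery_center in the frame of bin below 0.012 m and contact force between the fingers and bin above 0.3 N), for 0.2 s.
2. the battery has gone through the opening into the box (z of battery_center in the frame of bin between 0 and 0.09 m and x of battery_center in the frame of bin between -0.112 and 0.112 m and y of battery_center in the frame of bin between -0.127 and 0.127 m), for 0.1 s.
At the end, for the whole second after the job is handed in: The battery lies at rest inside the box, its centre more than 50 mm below the top; the flap is shut (under 0.05 rad); every other object is within 20 mm of where it was (all of step 2 and value of joint flap below 0.05 rad and linear speed of battery below 0.03 m/s and distance of each of note_block, pen_mug, stapler, tape_dispenser, mouse, spray_can, candy_jar from where it was at the start of the episode below 0.02 m); the robot touches nothing.
It fails at once if the battery is pushed onto the closed flap (centre more than 12 mm past the hinge line, flap open less than 0.15 rad) (y of battery_center in the frame of bin above 0.012 m and z of battery_center in the frame of bin above 0.135 m and value of joint flap below 0.15 rad).
It fails at once if the battery is lifted (centre more than 20 mm above where it lay) (z of battery_center in the frame of bin above 0.169 m).
It fails at once if the battery is carried in the fingers, off the ledge and flap (z of battery_center in the frame of bin above 0.152 m and contact force between the fingers and battery above 0.2 N and contact force between battery and bin below 0.01 N).
It fails at once if another object is lifted or pushed aside (more than 20 mm) (distance of any of note_block, pen_mug, stapler, tape_dispenser, mouse, spray_can, candy_jar from where it was at the start of the episode above 0.02 m).
It also fails if it takes over 48 s, if anything falls off the work surface, if the arm or the gripper's body presses on something with over 40 N, if the wrist force passes 120 N, or if a joint passes its speed limit or range.

## Working session

There is one attempt and no reset: what is moved stays moved. The work goes in short steps, each a Python script; the robot and the scene stay as the last script left them, time stands still between calls to the robot, and variables do not carry over. Pictures are saved under pics/ and viewed, and the job is handed in when it is done.

```bash
mkdir -p pics; ls
python3 - <<'E'
from plant import *
import cv2
print(read_state()); print(tcp_to_grasp)
for n in ["scene","top","wrist"]:
    cv2.imwrite(f"pics/{n}0.png",read_camera(n)); print(n,camera_params(n))
E
```

```text
pics
{'time': 0.0, 'joints': array([-1.30770626,  0.31173922,  0.01398254,  1.51307249, -0.00440544,
        1.3191626 , -0.02719981]), 'joint_velocities': array([ 0.00094866,  0.00132632, -0.00111907, -0.00043292, -0.00105349,
        0.00035021,  0.00072528]), 'effort': array([ 1.78134692e-04, -3.79905725e+01,  1.45895812e-01, -2.30594498e+01,
        1.22223279e-02,  1.36921601e-02,  1.38629886e-06]), 'ee_pos': array([0.16481586, 0.52396533, 0.23020736]), 'tcp_rot': array([[ 3.00011534e-01,  9.53935372e-01, -6.20520541e-04],
       [ 9.53932682e-01, -3.00012162e-01, -2.26748214e-03],
       [-2.34919513e-03,  8.83359702e-05, -9.99997237e-01]]), 'contact_force': array([-0.10238006,  0.21515116,  0.06496927]), 'moment': array([-0.01400386, -0.01104189,  0.05538343]), 'opening': 0.08535596464493655}
0.0187
scene {'vertical_fov': 50.30355579834615, 'cx': 318.0878917439472, 'cy': 247.08200909224797, 'origin': array([ 0.49623438, -0.36390242,  1.21372899]), 'rotation': array([[ 0.9963204 ,  0.08209579, -0.02461597],
       [ 0.08567552, -0.94622927,  0.31194531],
       [ 0.00231704, -0.31290646, -0.94978112]])}
top {'vertical_fov': 57.661913651580576, 'cx': 327.3273663256382, 'cy': 238.6163273070279, 'origin': array([ 0.40018479, -0.00574009,  1.02879366]), 'rotation': array([[ 4.16373178e-04, -9.96116243e-01,  8.80469030e-02],
       [-9.99998885e-01, -2.88462998e-04,  1.46546933e-03],
       [-1.43437952e-03, -8.80474150e-02, -9.96115252e-01]])}
wrist {'vertical_fov': 59.32767922267391, 'cx': 316.70810430724305, 'cy': 242.95439393692362, 'mount': array([[ 9.99998807e-01,  1.26341919e-04, -1.53964431e-03,
         2.60197568e-04],
       [ 2.94931448e-04,  9.62704018e-01,  2.70556626e-01,
        -6.82852274e-02],
       [ 1.51640441e-03, -2.70556757e-01,  9.62702832e-01,
        -1.42499874e-01],
       [ 0.00000000e+00,  0.00000000e+00,  0.00000000e+00,
         1.00000000e+00]])}
```

View pics/scene0.png

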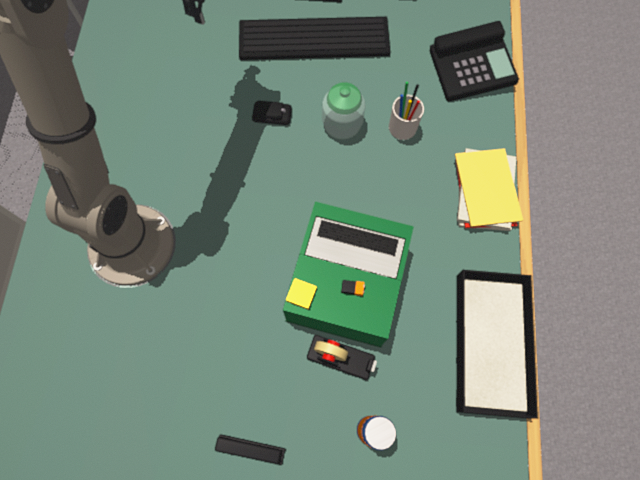

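View pics/top0.png

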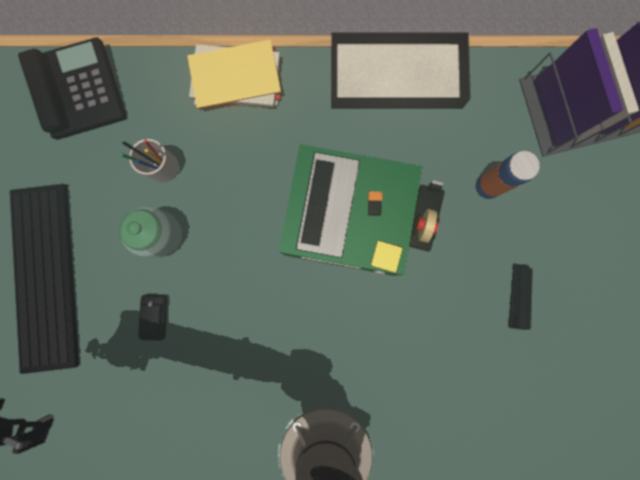

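View pics/wrist0.png

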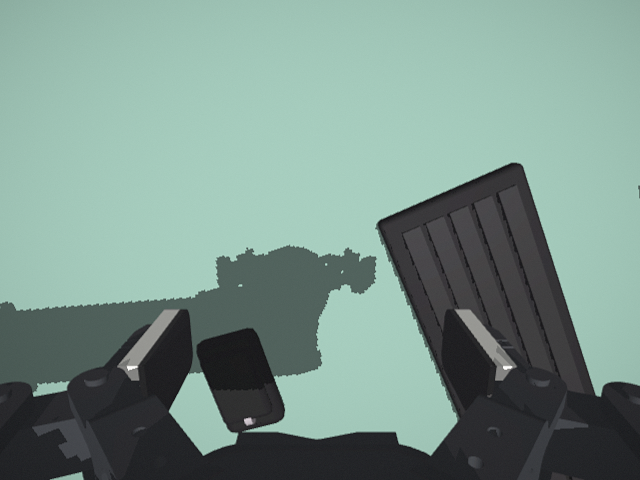

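The scene view shows the box at about (350,270), with the battery at (353,288), the note at (301,293) and the flap at (356,246). The top view shows the battery at (375,203), the flap at (328,205) and the note at (387,256). Both views are clear, so I'll measure from them.

```bash
cat > h.py <<'E'
import numpy as np, cv2
from plant import *
def ray(cam,uv,R=None,o=None):
    p=camera_params(cam); f=240/np.tan(np.radians(p["vertical_fov"]/2))
    d=np.array([(uv[0]-p["cx"])/f,(uv[1]-p["cy"])/f,1.])
    if cam=="wrist":
        s=R; M=p["mount"]; Rt=s["tcp_rot"]; 
        return s["ee_pos"]+Rt@M[:3,3], Rt@(M[:3,:3]@d)
    return np.array(p["origin"]),p["rotation"]@d
def onz(cam,uv,z,st=None):
    o,d=ray(cam,uv,st); return o+d*(z-o[2])/d[2]
def proj(cam,P,s=None):
    p=camera_params(cam); f=240/np.tan(np.radians(p["vertical_fov"]/2)); P=np.asarray(P,float)
    if cam=="wrist":
        M=p["mount"];o=s["ee_pos"]+s["tcp_rot"]@M[:3,3];R=s["tcp_rot"]@M[:3,:3]
    else: o,R=p["origin"],p["rotation"]
    c=R.T@(P-o); return np.array([p["cx"]+f*c[0]/c[2],p["cy"]+f*c[1]/c[2]])
def blob(m,near):
    cs,_=cv2.findContours(m.astype(np.uint8)*255,cv2.RETR_EXTERNAL,cv2.CHAIN_APPROX_NONE)
    cs=[c for c in cs if cv2.contourArea(c)>25]
    return min(cs,key=lambda c:np.linalg.norm(c.reshape(-1,2).mean(0)-near))
E
python3 - <<'E'
from h import *
for cam,nf,nb,nn in [("scene",(356,246),(353,288),(301,293)),("top",(328,205),(375,203),(387,256))]:
    im=cv2.imread(f"pics/{cam}0.png"); hsv=cv2.cvtColor(im,cv2.COLOR_BGR2HSV); H,S,V=[hsv[...,i].astype(int) for i in range(3)]
    white=(S<40)&(V>120)
    print(cam)
    c=blob(white,nf); c=cv2.convexHull(c); r=cv2.minAreaRect(c); box=cv2.boxPoints(r)
    P=np.array([onz(cam,q,.14)[:2] for q in box]); print("flap",P.round(4).tolist(), [round(float(np.linalg.norm(P[i]-P[i-1])),4) for i in range(4)], P.mean(0))
    org=(H>5)&(H<20)&(S>150); c=blob(org,nb);Pq=[onz(cam,q,.1575)[:2] for q in cv2.boxPoints(cv2.minAreaRect(c))]; print("orange",np.round(Pq,4).tolist())
    blk=(V<60); c=blob(blk,nb);Pq=[onz(cam,q,.1575)[:2] for q in cv2.boxPoints(cv2.minAreaRect(c))]; print("black",np.round(Pq,4).tolist())
    y=(H>22)&(H<35)&(S>120)&(V>100); c=blob(y,nn);Pq=[onz(cam,q,.156)[:2] for q in cv2.boxPoints(cv2.minAreaRect(c))]; print("note",np.round(Pq,4).tolist())
E
```

```text
scene
flap [[0.4395, -0.0327], [0.4536, 0.0628], [0.6605, 0.0245], [0.6414, -0.0686]] [0.2051, 0.0965, 0.2104, 0.0951] [ 0.54877232 -0.00352739]
orange [[0.5732, -0.4042], [0.5819, -0.3532], [0.6022, -0.3558], [0.5932, -0.4066]]
black [[0.4176, -0.1847], [0.4192, -0.1752], [0.6149, -0.211], [0.6129, -0.2203]]
note [[0.409, -0.1397], [0.4234, -0.0876], [0.4744, -0.1036], [0.4592, -0.1552]]
top
flap [[0.4573, 0.0598], [0.66, 0.0237], [0.642, -0.0714], [0.4401, -0.0335]] [0.0949, 0.2059, 0.0967, 0.2055] [ 0.5498622  -0.00534585]
orange [[0.5699, -0.0888], [0.5699, -0.1131], [0.5576, -0.113], [0.5576, -0.0887]]
black [[0.4847, -0.1734], [0.5921, -0.193], [0.5842, -0.2399], [0.4769, -0.2198]]
note [[0.4252, -0.0911], [0.4737, -0.1054], [0.4597, -0.154], [0.4114, -0.1395]]
```

Run:
```python
from h import *
for cam,(x0,y0,x1,y1) in [("scene",(335,275,375,300)),("top",(362,187,390,222))]:
    im=cv2.imread(f"pics/{cam}0.png"); sub=im[y0:y1,x0:x1]; hsv=cv2.cvtColor(sub,cv2.COLOR_BGR2HSV); H,S,V=[hsv[...,i].astype(int) for i in range(3)]
    m=((H<30)&(S>120))|(V<60)|(S<90)
    c=blob(m,((x1-x0)/2,(y1-y0)/2)).reshape(-1,2)+[x0,y0]; r=cv2.minAreaRect(c.astype(np.float32))
    P=np.array([onz(cam,q,.1575)[:2] for q in cv2.boxPoints(r)]); print(cam,P.round(4).tolist(),P.mean(0),[round(float(np.linalg.norm(P[i]-P[i-1])),4) for i in range(4)])
    cv2.imwrite(f"pics/z{cam}.png",np.hstack([cv2.resize(sub,None,fx=8,fy=8,interpolation=0),cv2.resize(cv2.cvtColor(m.astype(np.uint8)*255,cv2.COLOR_GRAY2BGR),None,fx=8,fy=8,interpolation=0)]))
# wrist look
a=np.radians(-10.2); bx=np.array([np.cos(a),np.sin(a),0]); by=np.array([-np.sin(a),np.cos(a),0])
R=np.column_stack([-by, -bx,[0,0,-1]]); print(np.linalg.det(R))
hm=np.array([.5408,-.0515,.14])
for Rr,n in ((R,'a'),(R@np.diag([-1,-1,1]),'b')):
    print(n,inverse_kinematics(hm+[0,0,.2],Rr))
```

```text
scene [[0.5256, -0.1169], [0.5252, -0.0858], [0.5742, -0.0845], [0.5742, -0.1156]] [ 0.54978818 -0.1007143 ] [0.0485, 0.0311, 0.049, 0.0311]
top [[0.5761, -0.0848], [0.5761, -0.1172], [0.525, -0.1166], [0.525, -0.0844]] [ 0.55055474 -0.10075771] [0.0511, 0.0324, 0.0511, 0.0322]
0.9999999999999999
a [-0.60278745  0.35693323  0.96100652  1.3320617  -0.29060783  1.59794293
 -1.4296073 ]
b [-0.57163463  0.34340188  0.90656555  1.33105488 -0.26838288  1.59276691
  1.69226639]
```

Run:
```python
import cv2;a=cv2.imread("pics/zscene.png");b=cv2.imread("pics/ztop.png");import numpy as np
h=max(a.shape[0],b.shape[0]);b=cv2.copyMakeBorder(b,0,h-b.shape[0],0,0,0);a=cv2.copyMakeBorder(a,0,h-a.shape[0],0,0,0);i=np.hstack([a,b]);cv2.imwrite("pics/z.png",cv2.resize(i,None,fx=.7,fy=.7));print(i.shape)
```

```text
(280, 1088, 3)
```

View pics/z.png

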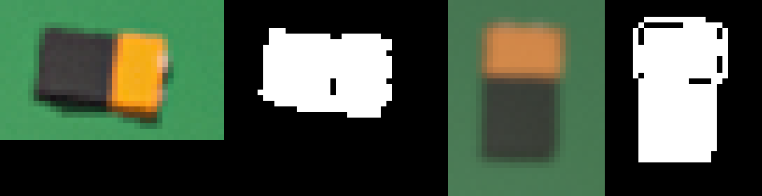

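```bash
cat >> h.py <<'E'
a=np.radians(-10.2); bx=np.array([np.cos(a),np.sin(a),0]); by=np.array([-np.sin(a),np.cos(a),0]); bz=np.array([0,0,1.])
HM=np.array([.5408,-.0515,.14])   # hinge mid
B=np.column_stack([bx,by,bz])
def b2w(x,y,z): return HM+B@np.array([x,y,z])   # box coords rel hinge mid (z=0 at top)
def w2b(p): return B.T@(np.asarray(p)-HM)
E
python3 - <<'E'
from h import *
move_joints([0.09,.311,.014,1.512,-.004,1.319,-.027])
s=read_state();print(s["time"],s["ee_pos"],s["tcp_rot"].round(2).tolist())
R=np.column_stack([-by,-bx,[0,0,-1]])
P=b2w(0,-.03,.17)
for Rr in (R,R@np.diag([-1,-1,1])):print(inverse_kinematics(P,Rr))
movep(P,R); hold(.3)
s=read_state(); im=read_camera("wrist"); cv2.imwrite("pics/w1.png",im); np.save("w1.npy",s,allow_pickle=True); print(s["time"],s["ee_pos"],s["joints"])
E
```

```text
2.6583 [ 0.54527525 -0.07068488  0.2310341 ] [[0.99, -0.13, -0.0], [-0.13, -0.99, 0.0], [-0.0, -0.0, -1.0]]
[-0.08205416  0.26714228  0.26511954  1.38782057 -0.06941935  1.49572771
 -1.56953102]
[ 0.27462902  0.27542813 -0.20706485  1.37311552  0.05608637  1.49876131
  1.4638913 ]
4.3333 [ 0.53542905 -0.08105614  0.30984239] [-0.08186172  0.26727946  0.26496806  1.38801531 -0.06939641  1.49567934
 -1.56941071]
```

View pics/w1.png

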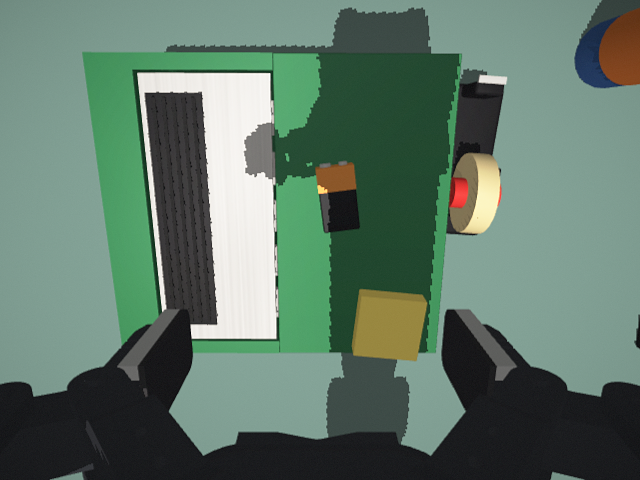

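Run:
```python
from h import *
s=np.load("w1.npy",allow_pickle=True).item()
f=lambda uv,z:(w2b(onz("wrist",uv,z,s))*1000).round(1)[:2]
for n,uv,z in [("boxTL",(83,53),.14),("boxTR",(461,54),.14),("boxBR",(436,352),.14),("boxBL",(122,352),.14),("hinge top",(273,54),.14),("hinge bot",(279,351),.14),("flapTL",(134,71),.14),("flapBL",(161,341),.14)]: print(n,f(uv,z))
im=cv2.imread("pics/w1.png"); sub=im[155:240,305:370]; hsv=cv2.cvtColor(sub,cv2.COLOR_BGR2HSV); H,S,V=[hsv[...,i].astype(int) for i in range(3)]
m=((H<35)&(S>80))|(V<45)
c=blob(m,(33,43)).reshape(-1,2)+[305,155]; r=cv2.minAreaRect(c.astype(np.float32)); q=cv2.boxPoints(r); print(q.tolist())
print("bat",[f(x,.1575).tolist() for x in q],f(r[0],.1575))
print(f((357,290),.156),f((427,296),.156),f((419,360),.156),f((352,355),.156))
```

```text
boxTL [115.9 129.3]
boxTR [ 115.3 -129.1]
boxBR [-112.8 -129.2]
boxBL [-112.5  131. ]
hinge top [115.3  -0.4]
hinge bot [-111.7    1. ]
flapTL [104.4  95.8]
flapBL [-102.4   97.7]
[[314.28387451171875, 166.62881469726562], [353.12664794921875, 161.44976806640625], [361.9388427734375, 227.54147338867188], [323.0960693359375, 232.72052001953125]]
bat [[40.8, -28.6], [44.3, -55.4], [-2.5, -62.8], [-6.3, -34.9]] [ 19.5 -45.3]
[-51.2 -60.6] [ -56.1 -113.7] [-110.6 -111.2] [-106.1  -58. ]
```

The wrist view confirms the box frame: the corners come out within about 2 mm of nominal. The battery is at box (18,-46) mm, turned about 8°, and the note spans x -51 to -111. My plan is to square the battery up and nudge it to just before the hinge, keeping it on the ledge. Then I'll tilt and yaw the open hand so that one finger presses the flap off to the side while the other pushes.

```bash
cat >> h.py <<'E'
def pose2(bc, psi, T, flip, opn=.0854, back=.013):
    """TCP pose so that finger B's leading (inner +x+y) tip corner is at box coords bc (m)"""
    psi,T=np.radians(psi),np.radians(T)
    u=np.array([-np.sin(psi),np.cos(psi),0]); t=np.array([np.cos(psi),np.sin(psi),0]); z=np.array([0,0,1.])
    J=np.cos(T)*u-np.sin(T)*z; Z=-np.cos(T)*z-np.sin(T)*u
    tcp=np.array(bc)-.011*t+opn/2*J+back*Z
    X=-J if flip else J; Y=np.cross(Z,X)
    return b2w(*tcp), B@np.column_stack([X,Y,Z])
E
python3 - <<'E'
from h import *
R1=np.column_stack([bx,-by,[0,0,-1]])
for y,z in [(-.09,.06),(-.09,.005),(-.036,.005)]:
    for r in (R1,R1@np.diag([-1,-1,1])):
        q=inverse_kinematics(b2w(.018,y,z),r); print(y,z,None if q is None else q.round(2))
for fl in (0,1):
    for bc,T in [((.018,-.032,.06),18),((.018,-.032,.005),18),((.018,0,.005),28),((.018,0.005,.0),32)]:
        q=inverse_kinematics(*pose2(bc,40,T,fl)); print(fl,bc,T,None if q is None else q.round(2), w2b(pose2(bc,40,T,fl)[0]).round(3))
E
```

```text
-0.09 0.06 [ 0.18  0.35  0.07  1.53 -0.02  1.26  0.07]
-0.09 0.06 [-0.15  0.38  0.51  1.55 -0.19  1.27 -2.93]
-0.09 0.005 [ 0.18  0.39  0.06  1.61 -0.03  1.13  0.07]
-0.09 0.005 [-0.14  0.42  0.5   1.63 -0.22  1.15 -2.9 ]
-0.036 0.005 [ 0.11  0.39  0.03  1.62 -0.01  1.13 -0.03]
-0.036 0.005 [-0.22  0.42  0.48  1.63 -0.21  1.14 -3.01]
0 (0.018, -0.032, 0.06) 18 [ 0.73  0.39 -1.07  1.81  0.72  1.17  1.49] [-0.014 -0.011  0.034]
0 (0.018, -0.032, 0.005) 18 [ 0.71  0.49 -1.07  1.88  0.84  1.11  1.36] [-0.014 -0.011 -0.021]
0 (0.018, 0, 0.005) 28 [ 0.53  0.53 -1.08  1.93  1.06  1.2   1.07] [-0.011  0.017 -0.027]
0 (0.018, 0.005, 0.0) 32 [ 0.48  0.57 -1.08  1.96  1.15  1.25  0.95] [-0.009  0.02  -0.034]
1 (0.018, -0.032, 0.06) 18 [-0.25  0.21  0.16  1.84  0.31  0.99 -1.31] [-0.014 -0.011  0.034]
1 (0.018, -0.032, 0.005) 18 [-0.26  0.27  0.17  1.91  0.32  0.86 -1.35] [-0.014 -0.011 -0.021]
1 (0.018, 0, 0.005) 28 [-0.43  0.3   0.17  1.97  0.58  0.84 -1.71] [-0.011  0.017 -0.027]
1 (0.018, 0.005, 0.0) 32 [-0.48  0.33  0.17  1.99  0.69  0.84 -1.85] [-0.009  0.02  -0.034]
```

Run:
```python
from h import *
R1=np.column_stack([bx,-by,[0,0,-1]])
movep(b2w(.018,-.092,.06),R1); grasp(20)
move_linear(b2w(.018,-.092,.006),velocity=.1)
s=read_state();print(s["time"],w2b(s["ee_pos"]).round(4),s["contact_force"].round(2),s["opening"])
move_linear(b2w(.018,-.038,.006),velocity=.04)
s=read_state();print(s["time"],w2b(s["ee_pos"]).round(4),s["contact_force"].round(2))
cv2.imwrite("pics/w2.png",read_camera("wrist")); cv2.imwrite("pics/s2.png",cv2.resize(read_camera("scene")[200:350,270:430],None,fx=4,fy=4))
```

```text
7.3 [ 0.0184 -0.092   0.0064] [-0.31 -0.08  0.05] -8.647449712382766e-05
8.8 [ 0.018  -0.0384  0.006 ] [-0.46 -0.01  0.89]
```

View pics/w2.png

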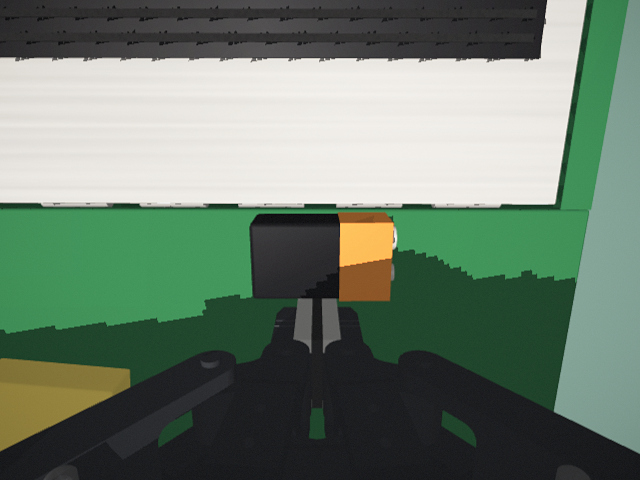

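View pics/s2.png

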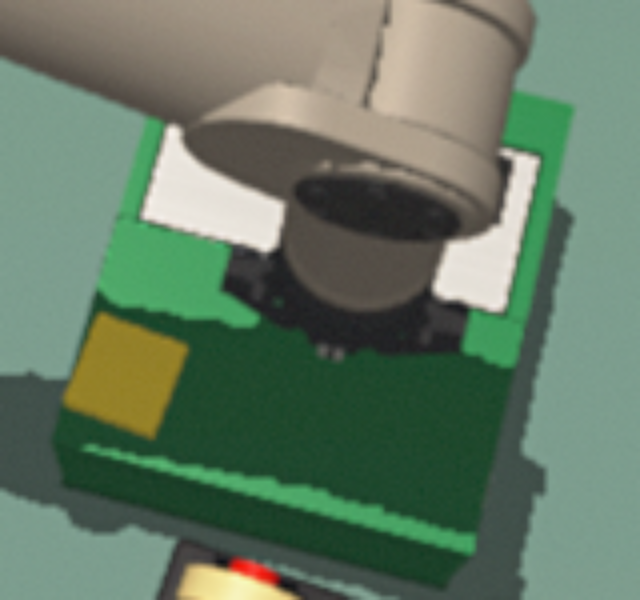

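The battery is now square, with its front edge just short of the hinge (rows 213-300, columns 251-392). Next I'll measure where it sits.

Run:
```python
from h import *
s=read_state()
for uv in [(251,224),(392,222),(390,301),(253,298)]: print((w2b(onz("wrist",uv,.1575,s))*1000).round(1))
for uv in [(100,208),(500,210)]: print((w2b(onz("wrist",uv,.14,s))*1000).round(1))
```

```text
[-2.9 -0.5 17.5]
[42.   0.1 17.5]
[ 42.7 -27.1  17.5]
[ -3.3 -25.9  17.5]
[-59.4   1.4   0. ]
[83.8  0.5  0. ]
```

Run:
```python
from h import *
s=read_state()
move_linear(b2w(.018,-.050,.006),velocity=.1)
move_linear(b2w(.018,-.060,.11),velocity=.2)
open_jaws()
P,R=pose2((.0195,-.034,.06),40,18,1)
movep(P,R)
s=read_state();print(s["time"],w2b(s["ee_pos"]).round(4),s["contact_force"].round(2),s["opening"])
np.save("w3.npy",s,allow_pickle=True)
cv2.imwrite("pics/w3.png",read_camera("wrist")); cv2.imwrite("pics/s3.png",cv2.resize(read_camera("scene")[200:350,270:430],None,fx=4,fy=4))
for n,c in [("Blead",(.0195,-.034,.06))]: print(n,proj("wrist",b2w(*c),s),proj("scene",b2w(*c)))
```

```text
11.825 [-0.012  -0.0134  0.0349] [-0.55 -0.71 -0.33] 0.08535397453822112
Blead [442.91213854 303.56689591] [356.5345837  276.98363864]
```

View pics/w3.png

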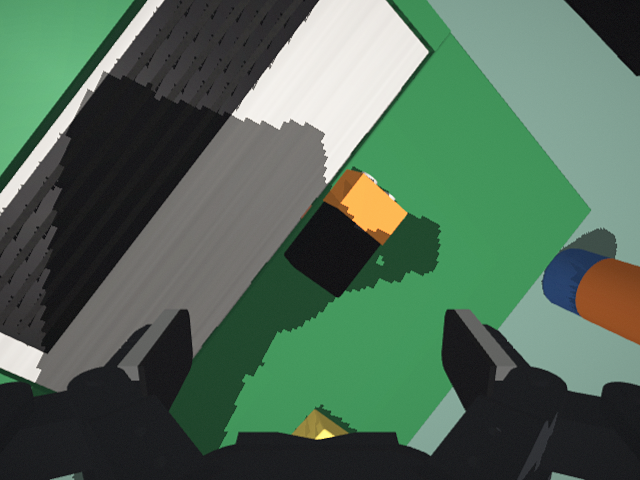

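View pics/s3.png

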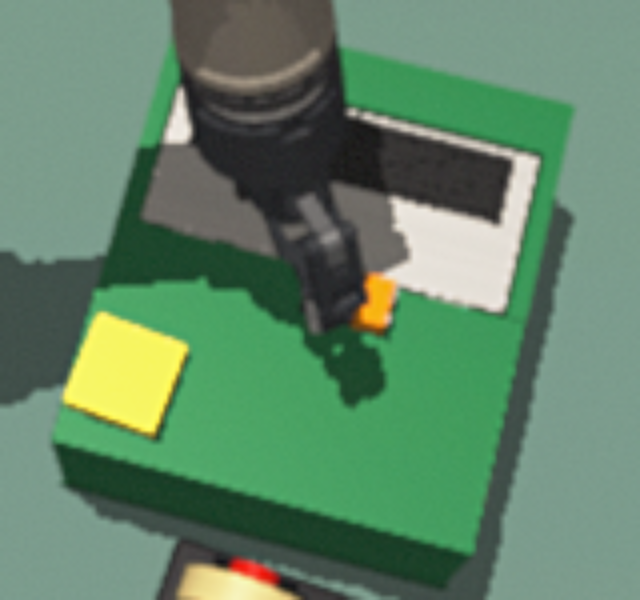

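The predicted B-tip corner (443,304) matches the pad corner seen at (445,309). The battery hasn't moved. Descending to press the flap with finger A.

Run:
```python
from h import *
for z in (.025,.015,.007):
    P,R=pose2((.0195,-.034,z),40,18,1); move_linear(P,R,velocity=.06)
    s=read_state();print(s["time"],w2b(s["ee_pos"]).round(4),(B.T@s["contact_force"]).round(2))
np.save("w4.npy",s,allow_pickle=True)
cv2.imwrite("pics/w4.png",read_camera("wrist")); cv2.imwrite("pics/s4.png",cv2.resize(read_camera("scene")[200:350,270:430],None,fx=4,fy=4))
```

```text
12.6583 [-0.0127 -0.0132 -0.0007] [-1.36 -0.61  3.87]
12.975 [-0.0105 -0.012  -0.0091] [-0.27  1.25  6.93]
13.2583 [-0.0095 -0.0101 -0.0168] [1.62 2.79 4.55]
```

View pics/w4.png

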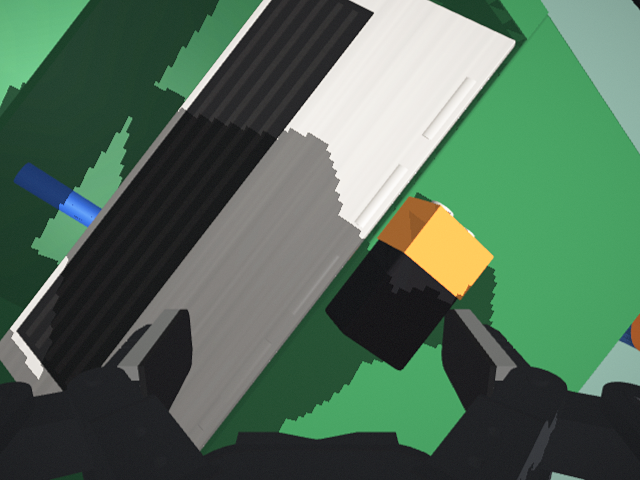

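View pics/s4.png

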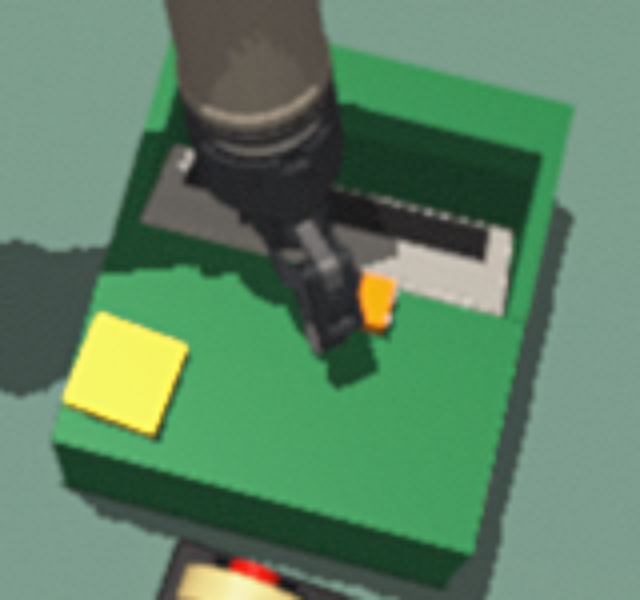

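The flap is well open, and the battery is still on the ledge with B just behind it. Pushing now.

Run:
```python
from h import *
hold(.3)
for y,T in [(-.027,20),(-.020,23),(-.014,25)]:
    P,R=pose2((.0195,y,.007),40,T,1); move_linear(P,R,velocity=.04)
    s=read_state();print(s["time"],(w2b(s["ee_pos"])-w2b(P)).round(4),(B.T@s["contact_force"]).round(2))
cv2.imwrite("pics/w5.png",read_camera("wrist")); cv2.imwrite("pics/s5.png",cv2.resize(read_camera("scene")[200:350,270:430],None,fx=4,fy=4))
```

```text
13.9667 [0.0014 0.0031 0.0006] [0.26 6.01 2.07]
14.275 [-0.0001  0.0012 -0.0003] [0.18 4.21 2.24]
14.5583 [-0.0002 -0.0001 -0.0003] [-0.59  3.85  1.44]
```

View pics/w5.png

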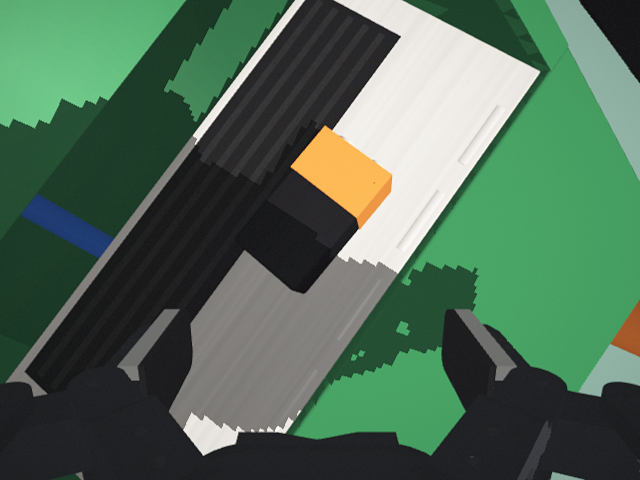

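View pics/s5.png

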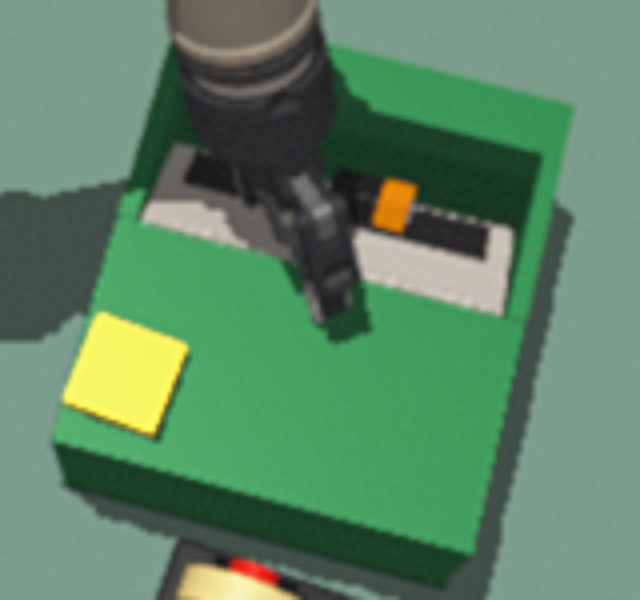

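The battery is already sliding down the flap, beside finger A. I'll hold the flap open and check that it drops.

Run:
```python
from h import *
hold(1.2)
s=read_state();print(s["time"],(B.T@s["contact_force"]).round(2))
cv2.imwrite("pics/w6.png",read_camera("wrist")); cv2.imwrite("pics/s6.png",cv2.resize(read_camera("scene")[200:350,270:430],None,fx=4,fy=4))
```

```text
15.8583 [-1.27  3.59  3.09]
```

View pics/w6.png

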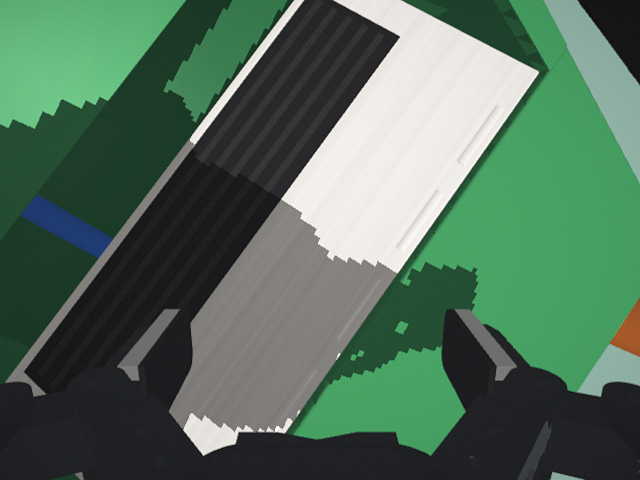

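View pics/s6.png

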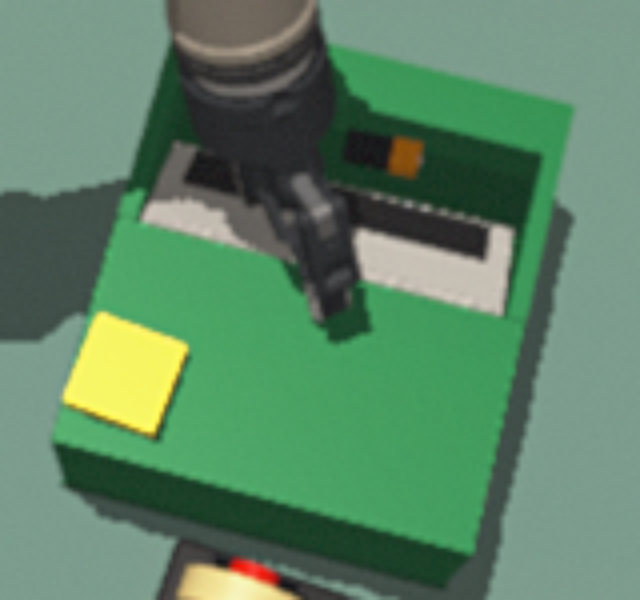

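The battery is off the flap and can be seen through the gap at scene pixel (366,238). Next I'll check its height, then retreat straight up.

Run:
```python
from h import *
for z in (.015,.025,.05,.09): print(z,w2b(onz("scene",(366,238.5),z)).round(3))
a,b=onz("scene",(270+345/4,200+148/4),.0255),onz("scene",(270+422/4,200+160/4),.0255);print("len",np.linalg.norm(a-b))
s=read_state(); move_linear(s["ee_pos"]+[0,0,.09],velocity=.08)
s=read_state(); move_linear(s["ee_pos"]+[-.05,.0,.12],velocity=.2)
hold(1)
s=read_state();print(s["time"],s["ee_pos"],s["contact_force"].round(2))
cv2.imwrite("pics/s7.png",read_camera("scene")); cv2.imwrite("pics/t7.png",read_camera("top")); cv2.imwrite("pics/w7.png",read_camera("wrist"))
```

```text
0.015 [ 0.02   0.119 -0.125]
0.025 [ 0.02   0.116 -0.115]
0.05 [ 0.02   0.107 -0.09 ]
0.09 [ 0.02   0.092 -0.05 ]
len 0.04780831441386153
19.0333 [ 0.48086477 -0.04553557  0.32645981] [ 0.18 -0.15 -0.32]
```

View pics/s7.png

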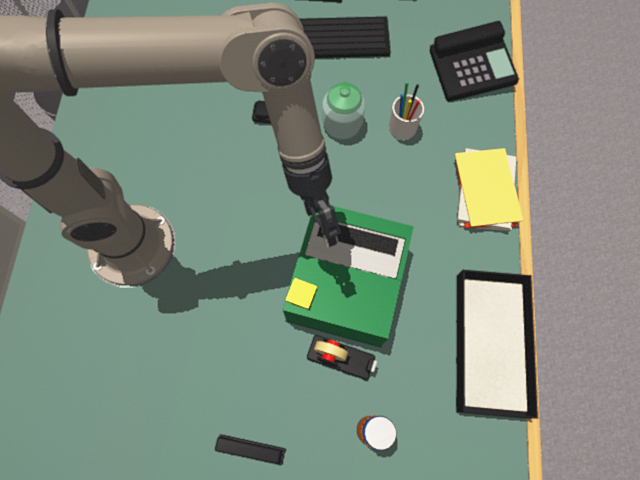

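View pics/w7.png

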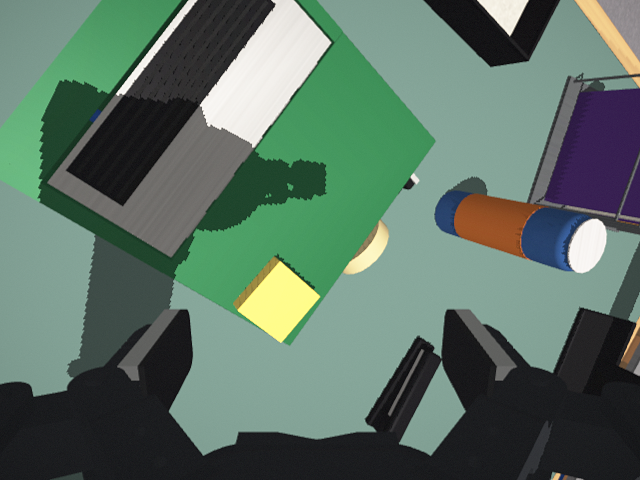

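Run:
```python
from h import *
hold(.5); s=read_state(); im=read_camera("wrist")
for c in [(-.104,.094,0),(-.104,.097,0),(-.104,0,0),(0,.094,0),(0,.094,-.01),(-.104,.094,-.01),(-.05,.097,0)]: print(c,proj("wrist",b2w(*c),s).round(0))
cv2.imwrite("pics/w8.png",cv2.resize(im[60:260,0:260],None,fx=3,fy=3,interpolation=cv2.INTER_CUBIC)); print(cv2.absdiff(im,cv2.imread("pics/w7.png")).max())
```

```text
(-0.104, 0.094, 0) [ 44. 188.]
(-0.104, 0.097, 0) [ 39. 185.]
(-0.104, 0, 0) [172. 263.]
(0, 0.094, 0) [143.  59.]
(0, 0.094, -0.01) [142.  61.]
(-0.104, 0.094, -0.01) [ 46. 186.]
(-0.05, 0.097, 0) [ 92. 117.]
103
```

View pics/w8.png

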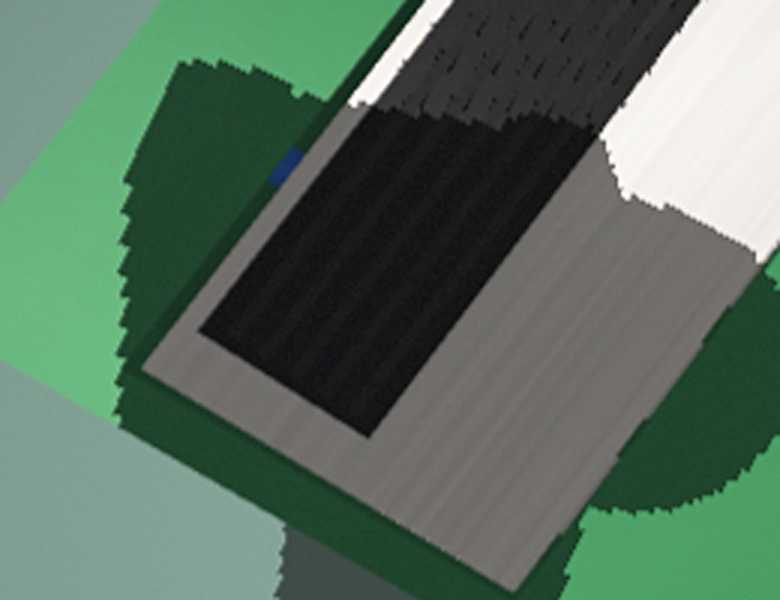

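View pics/t7.png

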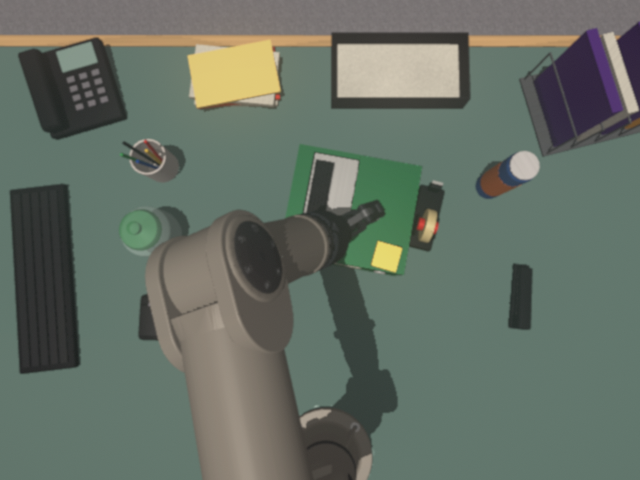

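Run:
```python
from h import *
s=read_state()
for uv in [(47.7,182.7),(171,257.7)]: print((w2b(onz("wrist",uv,.14,s))*1000).round(1))
a=cv2.imread("pics/scene0.png");b=cv2.imread("pics/s7.png")
d=(cv2.absdiff(a,b).max(2)>50)
for n,(x0,y0,x1,y1) in dict(tape=(300,330,380,385),can=(350,405,400,455),stapler=(210,430,290,470),mug=(385,80,428,142),jar=(320,80,368,140),note=(283,275,320,312)).items(): print(n,d[y0:y1,x0:x1].sum())
close_job()
```

```text
[-100.    94.2    0. ]
[-100.7    2.7    0. ]
tape 0
can 0
stapler 0
mug 0
jar 21
note 89
the job is handed in; nothing more can be done
```

The battery is in the collection box, the flap looks shut, and I've handed the job in at about 19.7 s of the 48 s. No verdict is reported back.

**What I did**
1. I slid the battery along the ledge with the closed fingers until its front edge was just short of the hinge. It stayed on the ledge, with its centre 14 mm before the hinge.
2. I opened the hand, tilted and yawed it, and pressed the flap well open with one finger off to the side. I did not measure the angle.
3. With that finger holding the flap, I pushed the battery over the hinge with the other. It slid down beside the pressing finger.
4. I lifted straight up and let the flap spring shut.

**Last checks**
- **Battery:** before I let go of the flap, the scene picture showed it through the gap. Its apparent length at floor height was 47.8 mm against the real 48.5 mm. The single view put it close to the far wall (y about 116 mm), so it may be leaning slightly. I couldn't see it once the flap was shut.
- **Flap:** in the last wrist picture, its free edge measured 94.2 mm and its hinge edge 2.7 mm from the hinge line. Both edges were offset by up to about 4 mm, which fits a shut flap given the calibration error.
- **Robot:** the hand was well clear of the box, and the contact force was under 0.4 N.
- **Other objects:** the tape dispenser, spray can, stapler and mug showed no change from the first scene picture.
    - **Note and jar:** small differences showed at the note block (89 pixels) and jar (21 pixels). Both looked unmoved, so I put these down to the arm's changed shadow.
    - **Mouse:** it was half hidden by the arm and I didn't compare it, but nothing went near it.

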